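# Set the coffee grinder and hold the bag clip open around the coffee carton's fin

### The job

I have just filled the grinder from the coffee carton: set its grind selector, on top, to the orange dot, then help me reclose the carton by taking the red bag clip off the rim of the steel caddy and squeezing it wide open. Bring it down, centred and in line, around the card fin on top of the coffee carton, one jaw on each side with the fin's top edge well inside the mouth, and finish there, still holding the clip wide open and clear of the card, so that I can press the fold flat before it is closed. Do not knock the carton, and leave everything else where it is.

Things in the scene. Friction and masses are not known exactly. Their poses are not given: they have to be found in the camera images.
- grinder: Cream electric coffee grinder, fixed. Origin under its centre, front at -x; body 210 (x) x 120 (y) x 200 high, flat aluminium top deck at z = 200. On the deck: the selector knob (axis at x = -58, y = 0) and a clear bean hopper with black lid (axis at x = +47, radius 41, top at z = 260).
- selector (a joint): Grind selector: black bar knob on the grinder's deck, rad, growing clockwise seen from above. Clicks at 0, 0.7, 1.4 and 2.1, stops just past the first and last; released off a click it snaps to the nearest. 1.4 is the orange dot; the other dots are small and black. Starts at 0 or 0.7. Up to 0.15 N m turns it over a click.
- selector_grip (a point): Point on the knob's axis at the height to grip, 26 mm above the deck. It turns with the knob: its x axis points horizontally along the bar towards the pointer end (white line), z up. The bar is 46 long, 14 thick and stands from 6 to 34 mm above the deck, on a round skirt of radius 24 and 6 high.
- orange_mark (a point): The orange dot (11 mm across) on the deck, 36 mm from the knob's axis: the knob is set when its pointer points at it.
- caddy: Open steel box, fixed, 100 (x) x 150 (y) x 75 high, walls 3 thick, with filter papers and a tamper inside that do not rise above its rim. Origin under its centre. The clip sits on the rim of its -x long wall.
- clip: Red bag clip, 52 g, gripping the caddy's -x wall, levers up. Origin on the pivot, at first 12 mm above the rim; y along pivot and jaws, x across (squeeze direction), z up. Frame of the +x half; squeezed evenly it leans by half the opening. Jaws 74 long, to 37 mm below the pivot; levers 28 wide (y), to 38 mm above it; over the lever tops 40 mm at first, about 16 mm fully squeezed.
- clip_jaw (a joint): Opening angle of the clip, rad: 0 with 3 mm between the lips (as parked on the rim), -0.08 shut, 0.62 wide open at its stop, about 25 mm between the lips. Squeezing the levers together opens it against a spring: on each lever, 26 mm above the pivot, 4 N starts it and 10 N brings it to the stop; more does no harm.
- clip_lip_a (a point): Lower inner edge of the +x jaw's lip, middle of its length, 37 mm below the pivot.
- clip_lip_b (a point): Lower inner edge of the -x jaw's lip, middle of its length, 37 mm below the pivot.
- carton: Brown card coffee carton, loose, about 0.4 kg, 60 (x) x 90 (y), straight to 100 high, then a gable roof up to the card fin. Origin under its centre, z up.
- carton_fin (a point): Middle of the top edge of the carton's card fin, 154 mm above its underside. The fin is an upright card 3 thick (x), 86 long (y), and stands 26 mm above the gable roof, which then falls away at 45 degrees; x, y as the carton.
- french_press: Glass and steel coffee press, 98 across, 205 high, loose bystander. Origin under its centre.
- mug: White mug, 80 across, 92 high, loose bystander. Origin under its centre.
- sugar_jar: Glass jar with wooden lid, 72 across, 95 high, loose bystander. Origin under its centre.
- teaspoon: Coffee spoon with a wooden handle, 140 long, lying on the worktop, loose bystander.
- sugar_bowl: Blue bowl, 90 across, 50 high, loose bystander. Origin under its centre.
- syrup: Amber bottle with black cap, 56 across, 170 high, loose bystander. Origin under its centre.
Things that resemble listed ones, but are neither listed nor needed, are in the scene too. What is shaped like the clip but black is not meant.

How it is judged:
By the outcome, as a careful person would: the job done as asked, in the order asked, and still so for the second after the job is handed in, while the arm keeps its last pose, push and grip.
It also fails if it takes over 53 s, if anything falls off the work surface, if the arm or the gripper's body presses on something with over 40 N, if the wrist force passes 120 N, or if a joint passes its speed limit or range.

### The arm

A 6-joint arm with a two-finger parallel gripper is mounted at the origin on the work surface. World frame = base frame: x ahead of the robot, y to its left, z up, the work surface at z = 0. Lengths are in mm, angles in rad, forces in N, time in s.
With the tool pointing down it reaches from about 350 to 850 mm from the base axis. Payload 8.1 kg.
Tool frame: the origin (TCP) lies at the very end of the fingers, on their centre line; the grasp point (between the pads) lies 19 mm behind it (manip.grip_depth is the distance from the TCP to the grasp point, in mm); z points along the fingers, y is the line along which they close (so a half turn about z gives the same grasp; the last joint's range is limited). The gripper opens to 93 mm and grips with 3 to 60 N. Pads are 15 mm wide; open, the fingers measure 128 mm over their backs; the gripper's body (75 mm by 188 mm) begins 65 mm behind the grasp point.
Start: joints at [1.132, 0.13, 1.488, -0, 1.523, -0.085], TCP at [207.858, 562.85, 218.635] pointing down, gripper open.
Joint ranges: [-2.96, 2.96], [-0.89, 2.26], [0.02, 2.5], [-1.34, 4.48], [0, 2.73], [-2.66, 2.66]. Speed limits (rad/s): [2.39, 2.39, 2.79, 3.14, 3.14, 3.14].

### API

Orientations are given as a unit quaternion [x, y, z, w].
In Python, from bench import telemetry, vision, manip gives the robot as it stands.
- The arm moves only by the tool jog_arm, never from a script. Its argument "commands" is a list of rows, each a list of 7 numbers: the shift along the tool's x, y, z normalised to -1 to 1, where 1 is 250 mm, then the turn, a rotation vector about the tool's x, y, z normalised to -1 to 1, where 1 is pi rad, then the closure in counts, from 0 (fully open) to 255 (shut). A call has exactly 10 rows; each row is the pose to reach, as a shift and turn from the pose commanded when the call began, along the tool's axes at that moment, turning the shorter way round; what a row does not reach only later rows make up. A row lasts 1/12 s, in which the tool goes at most 41.7 mm and 7.16 degrees, less where a joint would pass 70% of its speed; a pose out of reach is approached as far as the arm can. A call with a number of a shift or a turn outside -1 to 1 is refused whole. A call with a gripper value outside its range is refused whole. The fingers move at their own pace and stop on an object; the grip force is fixed at half the most. Time passes only in rows, so rows that repeat a pose let the fingers close, or fill a call up. It gives the time, the measured TCP pose, the force, the opening and the grip force at its end, in the units of the state.
- telemetry.read_state(): the state, without advancing time (a new reading comes with each control period).
- vision.camera(name): name is "scene" or "top" or "wrist"; returns the picture (480x640x3 uint8, red, green, blue); there is no depth.
- vision.camera_info(name): a dict with "intrinsics" (3x3 intrinsics, pixels), "xyz" and "orientation" of the camera in the world; the wrist camera has in their place "hand_eye" (4x4, takes a point from camera to tool coordinates, whose origin is the TCP and whose axes are the flange's). Camera axes: x right, y down, z forward; pixel columns grow to the right and rows downward; lengths in mm; the calibration is good to about 2 mm. A picture is of the moment at which its call begins: read the wrist's pose just before it. camera_info takes no time and is no camera call.
- manip.finish_job(): hands the job in; it is judged then, once.
The state is a dict: "t": time; "qpos": joint angles; "joint_vel": joint speeds; "tau": joint torques, N m; "tcp_pos": TCP position; "tool_rot": TCP orientation; "contact_force": force on the tool from outside, world axes, zero at the start; "moment": the same for the moment, N m; "width": finger opening in mm; "finger_force": force on a finger pad.
Only numpy, scipy, OpenCV 4.12 (cv2) and the standard library are available. Lean on these libraries where they do the work, as an engineer would, in place of code of your own. Each camera call takes 0.05 s, during which the arm holds its last target. There are 200 camera calls.

## Working session

There is one attempt and no reset: what is moved stays moved. The work goes in short steps, Python scripts to look and compute and a tool call to move; the robot and the scene stay as the last step left them, time stands still between calls to the robot, and variables do not carry over. Pictures are saved under pics/ and viewed, at most 10 in all, crops included, and the job is handed in when it is done.

Besides the shell and the picture viewer there is one more tool, called after "Call:" in YAML: its name, and indented under it one key for each argument. jog_arm: Moves the arm, as the interface text tells. Scaled input: -1 to 1 covers 250 mm each way for a shift and pi rad each way for a turn. Its arguments: {"type":"object","properties":{"commands":{"type":"array"}},"required":["commands"]}

```bash
ls; mkdir -p pics; python3 - <<'E'
from bench import telemetry, vision, manip
import cv2,json
s=telemetry.read_state(); print({k:(v if not hasattr(v,'tolist') else v.tolist()) for k,v in s.items()})
for n in ("scene","top","wrist"):
    im=vision.camera(n); cv2.imwrite(f"pics/{n}0.png",im[:,:,::-1]); print(n,vision.camera_info(n))
E
```

```text
pics
{'t': 0.0, 'qpos': [1.1316387776343715, 0.13115353027598745, 1.4892795862637345, 8.670471936582568e-06, 1.5229980001915968, -0.08541860405221836], 'joint_vel': [0.0006757011981626607, -0.0009203530582798015, 0.00040599335023796634, -2.8670949299540013e-05, -0.0006808757581270005, -0.0010963129452330018], 'tau': [-0.0014249513696995564, -55.983370542526245, -49.175941944122314, 0.07656590547412634, 0.035375242587178946, -8.74460465638549e-05], 'tcp_pos': [207.5874082607231, 562.3368274508408, 217.59184401847224], 'tool_rot': [0.17594888499769046, 0.9843988748789168, -0.0008866702630627536, -0.0002425304866820606], 'contact_force': [-0.4547185520537169, -0.11485099246179462, -0.04385046743261825], 'moment': [-0.03466898132919071, -0.028447856892224975, -0.002603921458645561], 'finger_force': 0.0, 'width': 92.7520780150167}
scene {'intrinsics': array([[455.38736359,   0.        , 318.31194648],
       [  0.        , 455.38736359, 252.66072509],
       [  0.        ,   0.        ,   1.        ]]), 'xyz': array([1225.86943439,  140.58811011,  826.13694916]), 'orientation': array([ 0.
[... 191 characters left out ...]
 ,   0.        ,   1.        ]]), 'xyz': array([ 354.95650273,  -97.4416729 , 1617.07240036]), 'orientation': array([-0.69822809,  0.71376602, -0.03757976,  0.04004201])}
wrist {'intrinsics': array([[357.47872497,   0.        , 315.55175536],
       [  0.        , 357.47872497, 239.011437  ],
       [  0.        ,   0.        ,   1.        ]]), 'hand_eye': array([[ 8.33830094e-04, -9.67734214e-01, -2.51971816e-01,
         6.90471199e+01],
       [ 9.99999553e-01,  9.19392107e-04, -2.21840193e-04,
        -1.01844512e+00],
       [ 4.46343243e-04, -2.51971518e-01,  9.67734548e-01,
        -1.65506873e+02],
       [ 0.00000000e+00,  0.00000000e+00,  0.00000000e+00,
         1.00000000e+00]])}
```

View pics/scene0.png

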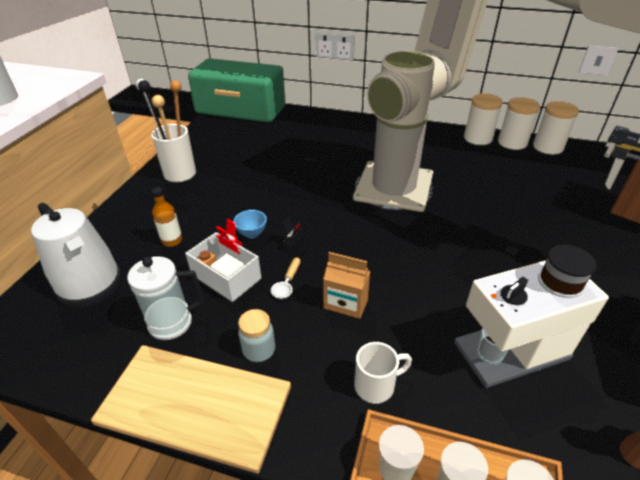

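View pics/top0.png

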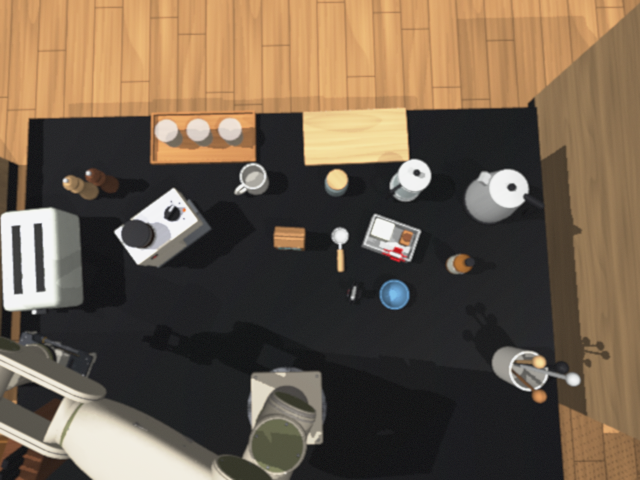

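Top view: grinder at (160,225) with its knob near (172,212), carton at (290,238), caddy at (392,238) with the red clip at (394,252). The black lookalike is at (353,293). Next I'll enlarge those areas.

```bash
cat > h.py <<'E'
import numpy as np, cv2
from scipy.spatial.transform import Rotation as R
from bench import telemetry, vision, manip
def cam(n,state=None):
    i=vision.camera_info(n); K=i["intrinsics"]
    if n!="wrist": return K,R.from_quat(i["orientation"]).as_matrix(),np.array(i["xyz"])
    s=state or telemetry.read_state(); H=i["hand_eye"]; T=R.from_quat(s["tool_rot"]).as_matrix()
    return K,T@H[:3,:3],T@H[:3,3]+np.array(s["tcp_pos"])
def ray(c,uv): 
    d=c[1]@np.linalg.solve(c[0],[uv[0],uv[1],1]); return c[2],d/np.linalg.norm(d)
def plane(c,uv,z):
    o,d=ray(c,uv); return o+d*(z-o[2])/d[2]
def proj(c,p):
    q=c[0]@(c[1].T@(np.array(p)-c[2])); return q[:2]/q[2]
def tri(c1,u1,c2,u2):
    o1,d1=ray(c1,u1);o2,d2=ray(c2,u2)
    t=np.linalg.lstsq(np.c_[d1,-d2],o2-o1,rcond=None)[0]
    a,b=o1+d1*t[0],o2+d2*t[1]; return (a+b)/2,np.linalg.norm(a-b)
def totool(s,dp,drot=None):
    "world shift -> normalised tool shift"
    return R.from_quat(s["tool_rot"]).inv().apply(dp)/250
E
python3 - <<'E'
from h import *
t=cv2.imread("pics/top0.png"); s=cv2.imread("pics/scene0.png")
f=lambda im,x,y,w,h: cv2.resize(im[y:y+h,x:x+w],(400,300),interpolation=cv2.INTER_CUBIC)
a=np.vstack([np.hstack([f(t,110,185,100,75+0),f(t,340,200,100,75)]),np.hstack([f(s,460,240,160,120),f(s,180,205,120,90)])])
cv2.imwrite("pics/crop0.png",a)
c=cam("top")
for n,uv,z in [("knob",(172,212),234),("carton",(290,238),154),("clip",(394,252),87)]: print(n,plane(c,uv,z))
E
```

```text
knob [584.38547158 297.5112909  234.        ]
carton [512.73980913 -26.62698039 154.        ]
clip [ 469.91544114 -340.20197754   87.        ]
```

View pics/crop0.png

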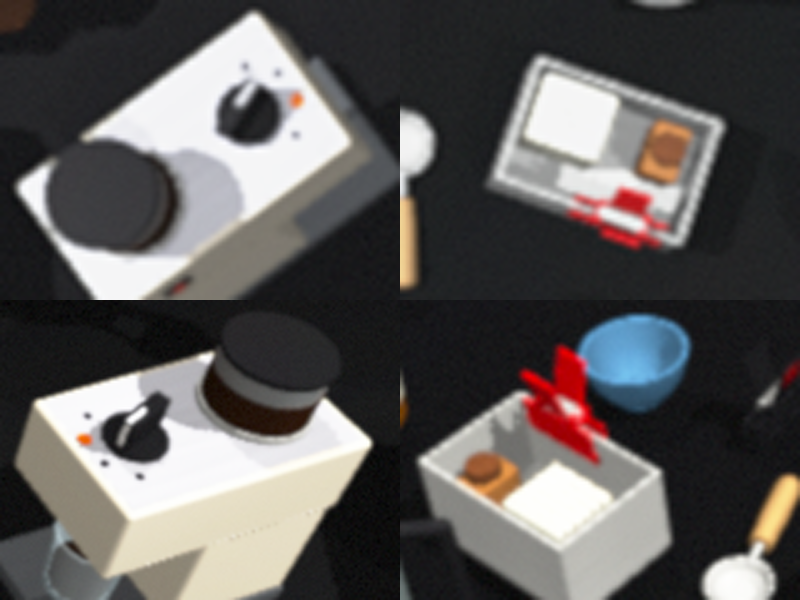

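Enlarged top view: the dots run clockwise as black (246,67), black (279,73), orange (296,100), black (295,134). The pointer seems to be on one of the first two. The clip straddles the caddy's near wall at about (620,215).

```bash
python3 - <<'E'
from h import *
from scipy.optimize import least_squares
c=cam("top"); cs=cam("scene")
D=[plane(c,(110+x/4,185+y/4),200) for x,y in [(246,67),(279,73),(296,100),(295,134)]]
Ds=[plane(cs,(460+x*.4,240+(y-300)*.4),200) for x,y in [(139,476),(104,463),(84,440),(88,415)]]
for d in (D,Ds):
    d=np.array(d)
    f=lambda p:(np.c_[p[0]+36*np.cos(p[2]-0.7*np.arange(4)),p[1]+36*np.sin(p[2]-.7*np.arange(4))]-d[:,:2]).ravel()
    r=least_squares(f,[584,300,1.0]);print(d.round(0).tolist(),r.x.round(3),np.abs(r.fun).max().round(1))
s=telemetry.read_state()
print("fin",D and None, R.from_quat(s["tool_rot"]).as_matrix().round(3))
p=r.x; q=np.array([p[0],p[1],330]); 
print("shift to above knob",totool(s,q-np.array(s["tcp_pos"])).round(3))
t=cv2.imread("pics/top0.png"); hs=cv2.cvtColor(t,cv2.COLOR_BGR2HSV)
E
```

```text
[[620.0, 309.0, 200.0], [615.0, 285.0, 200.0], [595.0, 273.0, 200.0], [570.0, 273.0, 200.0]] [5.84993e+02 3.06168e+02 1.01000e-01] 1.4
[[623.0, 311.0, 200.0], [617.0, 287.0, 200.0], [599.0, 273.0, 200.0], [572.0, 275.0, 200.0]] [5.8765e+02 3.0718e+02 1.0000e-01] 1.3
fin None [[-0.938  0.346 -0.001]
 [ 0.346  0.938 -0.001]
 [ 0.    -0.001 -1.   ]]
shift to above knob [-1.78  -0.432 -0.448]
```

Call:
jog_arm:
  commands:
    - [0,0,-0.167,0,0,0,0]
    - [0,0,-0.334,0,0,0,40]
    - [0,0,-0.448,0,0,0,80]
    - [-0.14,-0.034,-0.448,0,0,0,110]
    - [-0.28,-0.068,-0.448,0,0,0,110]
    - [-0.43,-0.103,-0.448,0,0,0,110]
    - [-0.57,-0.137,-0.448,0,0,0,110]
    - [-0.71,-0.171,-0.448,0,0,0,110]
    - [-0.86,-0.206,-0.448,0,0,0,110]
    - [-1.0,-0.24,-0.448,0,0,0,110]

```text
t: 0.98
tcp_pos: [422.9, 418.5, 330.3]
tool_rot: [0.176, 0.984, -0.0, -0.0]
contact_force: [0.3, -0.1, -0.1]
width: 53.1
finger_force: 0.0
```

Call:
jog_arm:
  commands:
    - [-0.14,-0.034,0,0,0,0.02,110]
    - [-0.28,-0.068,0,0,0,0.04,110]
    - [-0.43,-0.103,0,0,0,0.06,110]
    - [-0.57,-0.14,0,0,0,0.079,110]
    - [-0.68,-0.165,0,0,0,0.079,110]
    - [-0.76,-0.182,0,0,0,0.079,110]
    - [-0.78,-0.192,0,0,0,0.079,110]
    - [-0.78,-0.192,0,0,0,0.079,110]
    - [-0.78,-0.192,0,0,0,0.079,110]
    - [-0.78,-0.192,0,0,0,0.079,110]

```text
t: 1.82
tcp_pos: [587.0, 308.3, 330.7]
tool_rot: [0.296, 0.955, 0.0, -0.0]
contact_force: [0.8, -0.5, -0.3]
width: 53.1
finger_force: 0.0
```

```bash
python3 - <<'E'
from h import *
s=telemetry.read_state(); im=vision.camera("wrist")[:,:,::-1]; cv2.imwrite("pics/w1.png",im)
print(s["t"],s["tcp_pos"],R.from_quat(s["tool_rot"]).as_matrix().round(3),s["width"])
c=cam("wrist",s)
for k in range(4): print(proj(c,[586+36*np.cos(.1-.7*k),306.6+36*np.sin(.1-.7*k),200]).round(1))
print(proj(c,[586,306.6,234]))
np.save("w1c.npy",np.array([c[0],c[1],np.tile(c[2],(3,1))]))
E
```

```text
1.8167 [586.95090214 308.3214988  330.73401241] [[-0.825  0.565 -0.   ]
 [ 0.565  0.825  0.   ]
 [ 0.     0.    -1.   ]] 53.08234241903439
[341.  260.6]
[314.4 269.8]
[287.7 260.6]
[272.8 236.8]
[314.15812227 239.94885604]
```

View pics/w1.png

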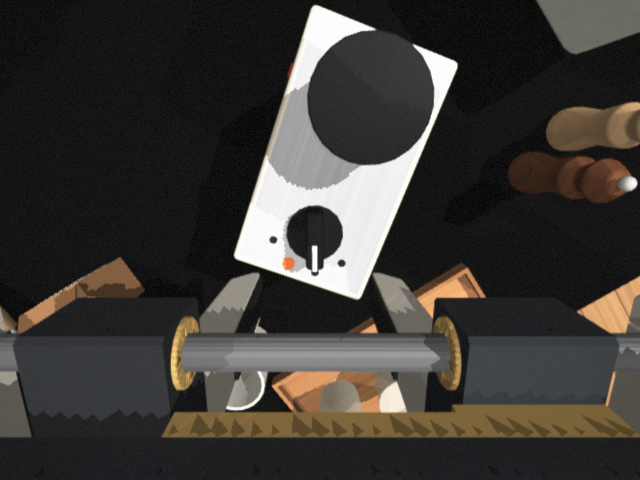

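The pointer (white line at u 314, v 245–272) is on the second dot, 0.7, and lies in line with the tool. The orange dot is at (289,264), one click clockwise. I'll go down and grip it.

Call:
jog_arm:
  commands:
    - [-0.007,-0.008,0.08,0,0,0,110]
    - [-0.007,-0.008,0.2,0,0,0,110]
    - [-0.007,-0.008,0.32,0,0,0,110]
    - [-0.007,-0.008,0.42,0,0,0,110]
    - [-0.007,-0.008,0.47,0,0,0,110]
    - [-0.007,-0.008,0.485,0,0,0,110]
    - [-0.007,-0.008,0.485,0,0,0,180]
    - [-0.007,-0.008,0.485,0,0,0,240]
    - [-0.007,-0.008,0.485,0,0,0,240]
    - [-0.007,-0.008,0.485,0,0,0,240]

```text
t: 2.7
tcp_pos: [589.2, 305.2, 211.8]
tool_rot: [0.296, 0.955, 0.001, 0.001]
contact_force: [0.2, 0.5, -1.0]
width: 30.6
finger_force: 0.0
```

Call:
jog_arm:
  commands:
    - [0,0,0,0,0,0,240]
    - [0,0,0,0,0,0,240]
    - [0,0,0,0,0,0,240]
    - [0,0,0,0,0,0.03,240]
    - [0,0,0,0,0,0.065,240]
    - [0,0,0,0,0,0.1,240]
    - [0,0,0,0,0,0.14,240]
    - [0,0,0,0,0,0.18,240]
    - [0,0,0,0,0,0.215,240]
    - [0,0,0,0,0,0.228,240]

```text
t: 3.53
tcp_pos: [588.0, 305.0, 210.2]
tool_rot: [0.615, 0.789, 0.0, -0.0]
contact_force: [-3.0, 0.6, 2.7]
width: 13.9
finger_force: 29.7
```

Call:
jog_arm:
  commands:
    - [0,0,0,0,0,0,240]
    - [0,0,0,0,0,0,240]
    - [0,0,0,0,0,0,110]
    - [0,0,0,0,0,0,110]
    - [0,0,0,0,0,0,110]
    - [0,0,-0.02,0,0,0,110]
    - [0,0,-0.1,0,0,0,110]
    - [0,0,-0.22,0,0,0,110]
    - [0,0,-0.36,0,0,0,110]
    - [0,0,-0.48,0,0,0,110]

```text
t: 4.37
tcp_pos: [588.1, 304.5, 331.4]
tool_rot: [0.612, 0.791, 0.0, 0.0]
contact_force: [-0.0, 0.6, 1.0]
width: 52.6
finger_force: 0.0
```

```bash
python3 - <<'E'
from h import *
s=telemetry.read_state(); im=vision.camera("wrist")[:,:,::-1]; t=vision.camera("top")[:,:,::-1]; sc=vision.camera("scene")[:,:,::-1]
cv2.imwrite("pics/w2.png",im);cv2.imwrite("pics/top2.png",t);cv2.imwrite("pics/scene2.png",sc)
print(s["t"],s["tcp_pos"],s["tool_rot"],s["qpos"])
f=lambda im,x,y,w,h: cv2.resize(im[y:y+h,x:x+w],(400,300),interpolation=cv2.INTER_CUBIC)
cv2.imwrite("pics/crop2.png",np.vstack([np.hstack([f(im,220,170,200,150),f(t,365,225,60,45)]),np.hstack([f(t,260,210,60,45),f(sc,215,210,60,45)])]))
E
```

```text
4.3667 [588.0812842  304.51750874 331.38900611] [6.12349899e-01 7.90586863e-01 7.36291495e-05 8.87820381e-05] [ 4.00455601e-01  2.87282032e-01  1.10656998e+00 -8.41077381e-05
  1.74752533e+00  1.47703547e-01]
```

View pics/crop2.png

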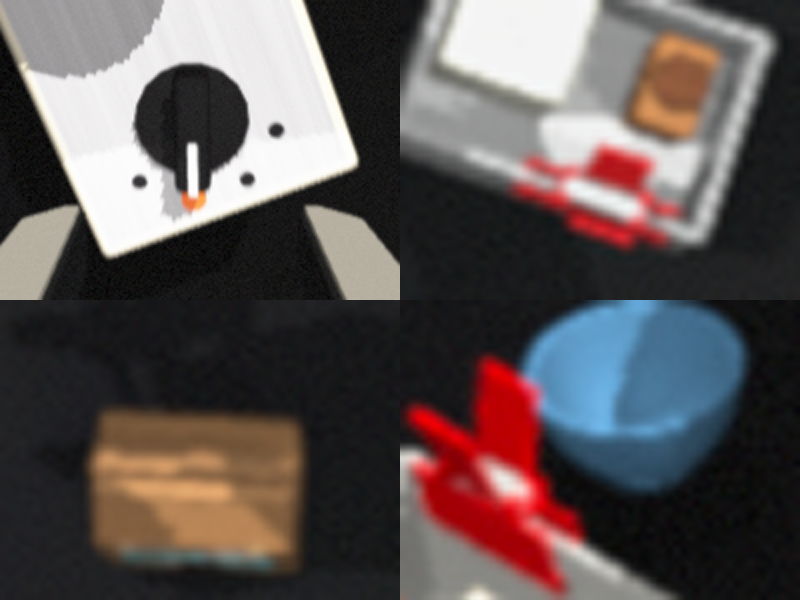

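The selector points at the orange dot and is centred between its neighbours. Next I'll pass over the carton to measure it, then go on to the clip.

Call:
jog_arm:
  commands:
    - [-0.08,-0.041,0,0,0,0.01,60]
    - [-0.19,-0.098,0,0,0,0.03,30]
    - [-0.31,-0.159,0,0,0,0.05,0]
    - [-0.43,-0.221,0,0,0,0.07,0]
    - [-0.55,-0.283,0,0,0,0.09,0]
    - [-0.67,-0.344,0,0,0,0.11,0]
    - [-0.79,-0.406,0,0,0,0.13,0]
    - [-0.9,-0.463,0,0,0,0.15,0]
    - [-0.97,-0.499,0,0,0,0.172,0]
    - [-1.0,-0.514,0,0,0,0.172,0]

```text
t: 5.35
tcp_pos: [525.2, 27.9, 328.1]
tool_rot: [0.803, 0.596, -0.001, -0.0]
contact_force: [-0.5, -0.2, -0.7]
width: 92.8
finger_force: 0.0
```

Call:
jog_arm:
  commands:
    - [-0.07,0.005,0,0,0,0,0]
    - [-0.15,0.01,0,0,0,0,0]
    - [-0.21,0.014,0,0,0,0,0]
    - [-0.235,0.016,0,0,0,0,0]
    - [-0.235,0.016,0,0,0,0,0]
    - [-0.235,0.016,0,0,0,0,0]
    - [-0.235,0.016,0,0,0,0,0]
    - [-0.235,0.016,0,0,0,0,0]
    - [-0.235,0.016,0,0,0,0,0]
    - [-0.235,0.016,0,0,0,0,0]

```text
t: 6.18
tcp_pos: [513.5, -26.3, 329.4]
tool_rot: [0.801, 0.599, 0.0, -0.0]
contact_force: [0.8, -0.2, -0.4]
width: 92.8
finger_force: 0.0
```

```bash
python3 - <<'E'
from h import *
import json
s=telemetry.read_state(); im=vision.camera("wrist")[:,:,::-1]; cv2.imwrite("pics/w3.png",im)
json.dump({k:list(map(float,np.ravel(s[k]))) for k in("tcp_pos","tool_rot")},open("w3.json","w"))
print(s["t"],s["tcp_pos"],R.from_quat(s["tool_rot"]).as_matrix().round(3),s["width"])
c=cam("top"); print("press",plane(c,(413,172),205),"clip",plane(c,(394,252),95))
print("move to clip", totool(s,np.array([470,-340,250])-s["tcp_pos"]))
E
```

```text
6.1833 [513.50328714 -26.34188151 329.37342206] [[ 0.283  0.959  0.   ]
 [ 0.959 -0.283  0.   ]
 [ 0.    -0.    -1.   ]] 92.82542348208322
press [ 689.69484189 -384.97272124  205.        ] clip [ 469.3143771  -338.93270268   95.        ]
move to clip [-1.25264179  0.18802343  0.31736602]
```

View pics/w3.png

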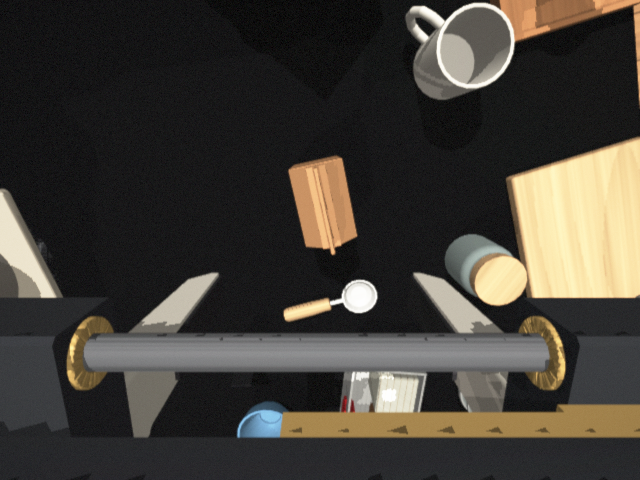

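The carton's gable is at (290–357,157–250) in the wrist view, with the fin as the bright stripe from about (313,163) to (333,252). I'll carry on to the clip and enlarge both together.

Call:
jog_arm:
  commands:
    - [-0.08,0.012,0,0,0,0,0]
    - [-0.18,0.027,0,0,0,0,0]
    - [-0.29,0.044,0,0,0,0,0]
    - [-0.41,0.062,0,0,0,0,0]
    - [-0.53,0.08,0,0,0,0,0]
    - [-0.65,0.098,0,0,0,0,0]
    - [-0.77,0.116,0,0,0,0,0]
    - [-0.87,0.131,0,0,0,0,0]
    - [-0.95,0.143,0,0,0,0,0]
    - [-1.0,0.15,0,0,0,0,0]

```text
t: 7.07
tcp_pos: [477.8, -279.2, 329.1]
tool_rot: [0.802, 0.598, -0.0, -0.0]
contact_force: [0.2, 0.2, -1.0]
width: 92.7
finger_force: 0.0
```

Call:
jog_arm:
  commands:
    - [-0.08,0.012,0.03,0,0,0,0]
    - [-0.16,0.024,0.1,0,0,0,0]
    - [-0.22,0.033,0.18,0,0,0,0]
    - [-0.25,0.038,0.25,0,0,0,0]
    - [-0.25,0.038,0.3,0,0,0,0]
    - [-0.25,0.038,0.317,0,0,0,0]
    - [-0.25,0.038,0.317,0,0,0,0]
    - [-0.25,0.038,0.317,0,0,0,0]
    - [-0.25,0.038,0.317,0,0,0,0]
    - [-0.25,0.038,0.317,0,0,0,0]

```text
t: 7.9
tcp_pos: [470.5, -339.8, 251.8]
tool_rot: [0.801, 0.599, 0.0, 0.001]
contact_force: [-0.1, 0.3, -0.1]
width: 92.8
finger_force: 0.0
```

```bash
python3 - <<'E'
from h import *
import json
s=telemetry.read_state(); im=vision.camera("wrist")[:,:,::-1]; cv2.imwrite("pics/w4.png",im)
json.dump({k:list(map(float,np.ravel(s[k]))) for k in("tcp_pos","tool_rot")},open("w4.json","w"))
print(s["t"],s["tcp_pos"],R.from_quat(s["tool_rot"]).as_matrix().round(3),s["width"])
w3=cv2.imread("pics/w3.png"); sc=cv2.imread("pics/scene2.png")
f=lambda im,x,y,w,h: cv2.resize(im[y:y+h,x:x+w],(400,300),interpolation=cv2.INTER_CUBIC)
cv2.imwrite("pics/crop4.png",np.vstack([np.hstack([f(im,0,0,640,480),f(im,220,150,200,150)]),np.hstack([f(w3,260,150,140,105),f(sc,310,240,80,60)])]))
E
```

```text
7.9 [ 470.53506133 -339.84072712  251.80633171] [[ 0.283  0.959  0.002]
 [ 0.959 -0.283 -0.002]
 [-0.001  0.002 -1.   ]] 92.81456699059527
```

View pics/crop4.png

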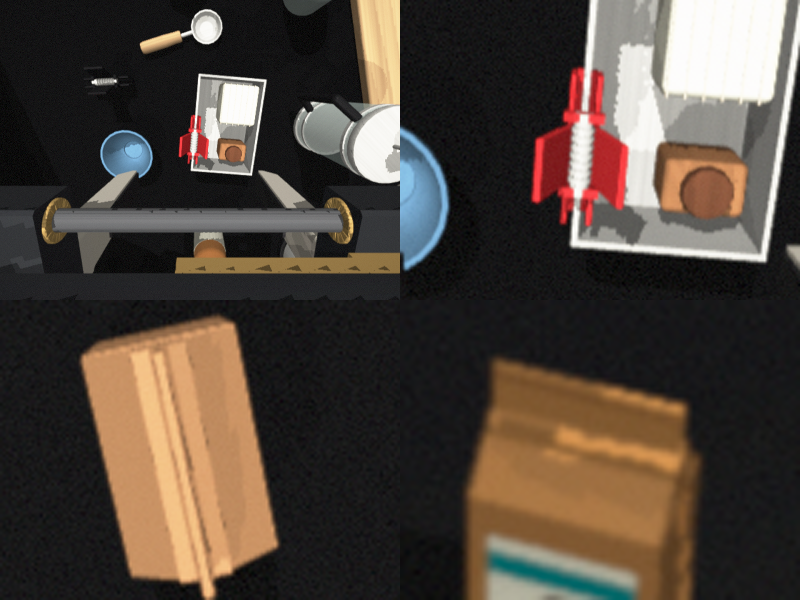

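Wrist view (crops): clip levers span (533–630,137–210) in the upper-right crop, and the caddy wall line runs from (596,0) to (572,245). The tool therefore needs about +0.1 rad. The fin's top edge in the lower-left crop runs from about (158,350) to (208,597).

```bash
python3 - <<'E'
from h import *
import json
L=lambda n:{k:np.array(v) for k,v in json.load(open(n)).items()}
c4=cam("wrist",L("w4.json")); c3=cam("wrist",L("w3.json")); cs=cam("scene"); ct=cam("top")
p4=lambda x,y:(220+(x-400)/2,150+y/2)
ang=lambda a,b:np.arctan2((b-a)[1],(b-a)[0])
pts={k:plane(c4,p4(*v),z) for k,v,z in [("w0",(596,2),75),("w1",(572,245),75),("la",(540,137),125),("lb",(533,198),125),("ra",(630,148),125),("rb",(622,210),125)]}
for k,v in pts.items(): print(k,v.round(1))
print("wall ang",ang(pts["w1"],pts["w0"]),"lev",ang(pts["lb"],pts["la"]),ang(pts["rb"],pts["ra"]))
print("tops centre",np.mean([pts[k] for k in("la","lb","ra","rb")],0).round(1))
# red mask in wrist
im=cv2.imread("pics/w4.png"); b,g,r=[im[...,i].astype(int) for i in range(3)]
m=((r>110)&(g<60)&(b<70)); ys,xs=np.nonzero(m); print("red bbox",xs.min(),xs.max(),ys.min(),ys.max())
print("red lever bbox rows", [ (y,xs[ys==y].min(),xs[ys==y].max()) for y in range(215,262,4)])
# fin
w=cv2.imread("pics/w3.png").astype(int).sum(2)//3
for y in (175,200,225,245,250,255,258): print(y,w[y,308:342].tolist())
p3=lambda x,y:(260+x*.35,150+(y-300)*.35)
A=plane(c3,p3(158,350),154);B=plane(c3,p3(208,597),154);print("w3 fin",A.round(1),B.round(1),((A+B)/2).round(1),ang(B,A),np.linalg.norm(A-B))
q=lambda x,y:(310+(x-400)*.2,240+(y-300)*.2)
A=plane(cs,q(493,358),154);B=plane(cs,q(688,403),154);print("sc fin",A.round(1),B.round(1),((A+B)/2).round(1),ang(A,B),np.linalg.norm(A-B))
E
```

```text
w0 [ 491.6 -279.7   75. ]
w1 [ 446.3 -391.1   75. ]
la [ 453.7 -324.6  125. ]
lb [ 442.9 -349.   125. ]
ra [ 488.4 -339.7  125. ]
rb [ 477.8 -364.9  125. ]
wall ang 1.1849393061906097 lev 1.1545358716624232 1.1726257280515844
tops centre [ 465.7 -344.6  125. ]
red bbox 286 331 184 261
red lever bbox rows [(215, np.int64(296), np.int64(320)), (219, np.int64(288), np.int64(326)), (223, np.int64(287), np.int64(331)), (227, np.int64(287), np.int64(330)), (231, np.int64(287), np.int64(329)), (235, np.int64(287), np.int64(329)), (239, np.int64(286), np.int64(329)), (243, np.int64(286), np.int64(328)), (247, np.int64(286), np.int64(328)), (251, np.int64(288), np.int64(327)), (255, np.int64(301), np.int64(312)), (259, np.int64(300), np.int64(302))]
175 [190, 192, 191, 191, 189, 174, 147, 185, 191, 189, 152, 143, 152, 166, 168, 169, 168, 169, 165, 150, 142, 141, 141, 139, 141, 141, 143, 142, 140, 142, 148, 150, 151, 149]
200 [150, 148, 148, 153, 169, 187, 192, 191, 190, 192, 184, 161, 179, 191, 188, 161, 120, 143, 163, 167, 166, 170, 168, 163, 127, 137, 141, 139, 141, 143, 141, 142, 141, 141]
[... 281 characters left out ...]
176, 161, 184, 191, 184, 126, 148, 173, 177, 164, 159, 148, 140, 69]
250 [22, 18, 19, 18, 22, 18, 18, 17, 11, 13, 14, 20, 10, 22, 20, 19, 26, 12, 18, 16, 16, 33, 99, 176, 189, 186, 134, 57, 14, 14, 18, 17, 14, 12]
255 [23, 23, 21, 20, 25, 23, 22, 19, 21, 21, 10, 19, 11, 19, 19, 16, 20, 17, 13, 19, 9, 23, 14, 25, 50, 42, 33, 25, 18, 17, 17, 21, 16, 16]
258 [25, 25, 22, 19, 21, 28, 25, 24, 22, 18, 14, 20, 13, 12, 20, 18, 18, 20, 18, 11, 15, 17, 14, 16, 17, 19, 14, 13, 23, 11, 18, 14, 10, 19]
w3 fin [527.5  20.4 154. ] [520.4 -65.6 154. ] [524.  -22.6 154. ] 1.487906933128975 86.37722105520623
sc fin [518.7 -64.9 154. ] [522.9  23.1 154. ] [520.8 -20.9 154. ] 1.5238703628701866 88.1316794733964
```

Call:
jog_arm:
  commands:
    - [-0.01,-0.005,0.06,0,0,0.01,0]
    - [-0.024,-0.013,0.17,0,0,0.025,0]
    - [-0.024,-0.013,0.3,0,0,0.034,0]
    - [-0.024,-0.013,0.42,0,0,0.034,0]
    - [-0.024,-0.013,0.52,0,0,0.034,0]
    - [-0.024,-0.013,0.59,0,0,0.034,0]
    - [-0.024,-0.013,0.62,0,0,0.034,0]
    - [-0.024,-0.013,0.631,0,0,0.034,0]
    - [-0.024,-0.013,0.631,0,0,0.034,60]
    - [-0.024,-0.013,0.631,0,0,0.034,100]

```text
t: 8.78
tcp_pos: [465.9, -345.5, 94.2]
tool_rot: [0.832, 0.555, 0.0, 0.001]
contact_force: [0.0, 0.1, 0.3]
width: 83.6
finger_force: 0.0
```

```bash
python3 - <<'E'
from h import *
s=telemetry.read_state(); im=vision.camera("wrist")[:,:,::-1]; sc=vision.camera("scene")[:,:,::-1]
print(s["t"],s["tcp_pos"],s["width"],s["contact_force"])
cv2.imwrite("pics/w5.png",im);cv2.imwrite("pics/scene5.png",sc)
f=lambda im,x,y,w,h: cv2.resize(im[y:y+h,x:x+w],(400,400),interpolation=cv2.INTER_CUBIC)
cv2.imwrite("pics/crop5.png",np.hstack([f(im,200,160,240,240),f(sc,180,180,100,100)]))
E
```

```text
8.7833 [ 465.87549929 -345.48668208   94.20087075] 83.62108564881147 [0.0180687  0.13667037 0.30237484]
```

View pics/crop5.png

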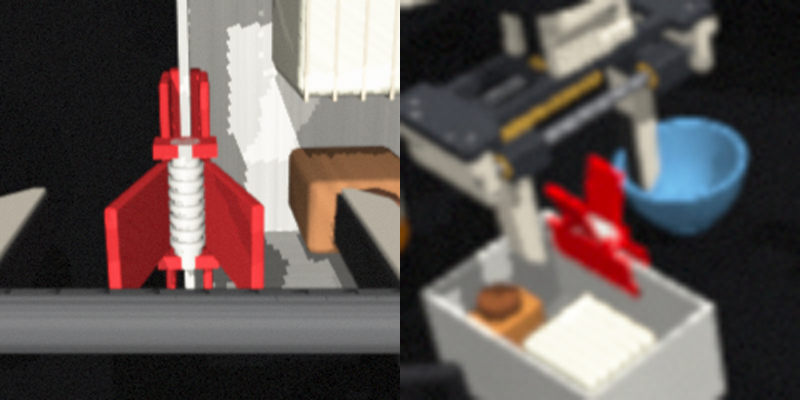

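The clip is in line with the tool. The wall is vertical at u≈184 of the crop, and the levers at 108–263 are about 1.6 mm left of the finger centre (44/340). I'll make that small shift and squeeze.

Call:
jog_arm:
  commands:
    - [0,-0.0065,0,0,0,0,120]
    - [0,-0.0065,0,0,0,0,150]
    - [0,-0.0065,0,0,0,0,180]
    - [0,-0.0065,0,0,0,0,200]
    - [0,-0.0065,0,0,0,0,220]
    - [0,-0.0065,0,0,0,0,240]
    - [0,-0.0065,0,0,0,0,255]
    - [0,-0.0065,0,0,0,0,255]
    - [0,-0.0065,0,0,0,0,255]
    - [0,-0.0065,0,0,0,0,255]

```text
t: 9.72
tcp_pos: [463.4, -344.1, 92.3]
tool_rot: [0.832, 0.555, -0.0, -0.0]
contact_force: [0.4, -0.1, 0.2]
width: 14.8
finger_force: 30.0
```

```bash
python3 - <<'E'
from h import *
s=telemetry.read_state(); im=vision.camera("wrist")[:,:,::-1]; sc=vision.camera("scene")[:,:,::-1]
print(s["t"],s["tcp_pos"],s["width"],s["finger_force"],s["contact_force"])
cv2.imwrite("pics/w6.png",im);cv2.imwrite("pics/scene6.png",sc)
f=lambda im,x,y,w,h: cv2.resize(im[y:y+h,x:x+w],(400,400),interpolation=cv2.INTER_CUBIC)
cv2.imwrite("pics/crop6.png",np.hstack([f(im,200,160,240,240),f(sc,180,180,100,100)]))
E
```

```text
9.7167 [ 463.37643188 -344.07026952   92.29678413] 14.822096041836714 29.981137812137604 [ 0.44268654 -0.1234516   0.23546488]
```

Squeezed fully, with the fingers at 14.8 mm and 30 N. Lifting straight up, then carrying it to the carton.

Call:
jog_arm:
  commands:
    - [0,0,-0.02,0,0,0,255]
    - [0,0,-0.06,0,0,0,255]
    - [0,0,-0.12,0,0,0,255]
    - [0,0,-0.2,0,0,0,255]
    - [0,0,-0.3,0,0,0,255]
    - [0,0,-0.41,0,0,0,255]
    - [0,0,-0.51,0,0,0,255]
    - [0,0,-0.59,0,0,0,255]
    - [0,0,-0.63,0,0,0,255]
    - [0,0,-0.64,0,0,0,255]

```text
t: 10.65
tcp_pos: [464.4, -345.0, 256.0]
tool_rot: [0.832, 0.555, 0.001, 0.003]
contact_force: [-0.8, -0.4, -0.5]
width: 15.0
finger_force: 30.0
```

Call:
jog_arm:
  commands:
    - [0.05,-0.011,0,0,0,-0.005,255]
    - [0.14,-0.03,0,0,0,-0.02,255]
    - [0.26,-0.056,0,0,0,-0.035,255]
    - [0.39,-0.084,0,0,0,-0.05,255]
    - [0.52,-0.112,0,0,0,-0.065,255]
    - [0.65,-0.14,0,0,0,-0.08,255]
    - [0.77,-0.166,0,0,0,-0.09,255]
    - [0.88,-0.189,0,0,0,-0.0995,255]
    - [0.96,-0.206,0,0,0,-0.0995,255]
    - [1.0,-0.215,0,0,0,-0.0995,255]

```text
t: 11.48
tcp_pos: [509.1, -89.1, 250.3]
tool_rot: [0.734, 0.679, -0.001, -0.002]
contact_force: [0.2, 0.2, -0.6]
width: 15.0
finger_force: 30.0
```

```bash
python3 - <<'E'
from h import *
s=telemetry.read_state(); im=vision.camera("wrist")[:,:,::-1]; sc=vision.camera("scene")[:,:,::-1]; t=vision.camera("top")[:,:,::-1]
M=R.from_quat(s["tool_rot"]).as_matrix()
print(s["t"],s["tcp_pos"],s["width"],s["finger_force"],s["contact_force"],M.round(3),np.arctan2(M[1,0],M[0,0]))
cv2.imwrite("pics/w7.png",im);cv2.imwrite("pics/scene7.png",sc);cv2.imwrite("pics/top7.png",t)
f=lambda im,x,y,w,h: cv2.resize(im[y:y+h,x:x+w],(400,400),interpolation=cv2.INTER_CUBIC)
cv2.imwrite("pics/crop7.png",np.hstack([f(im,200,60,240,240),f(sc,250,180,140,140)]))
E
```

```text
11.4833 [509.08187969 -89.12515825 250.29149225] 14.972230118351252 29.980864226818085 [ 0.24471839  0.21260707 -0.57894278] [[ 0.079  0.997 -0.003]
 [ 0.997 -0.079  0.002]
 [ 0.002 -0.003 -1.   ]] 1.4920907420545628
```

View pics/crop7.png

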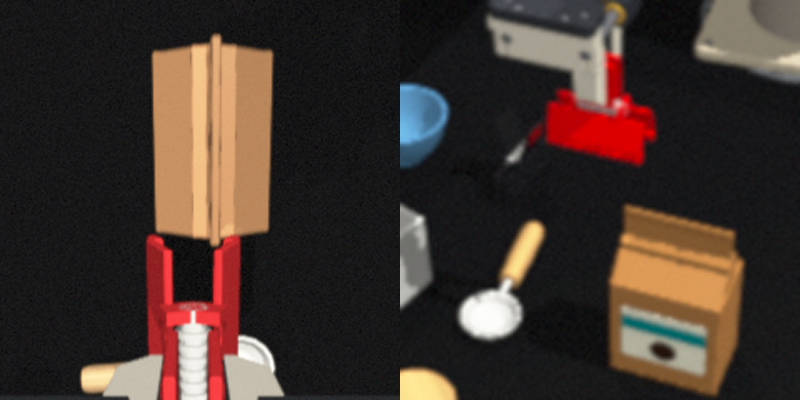

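The wrist view shows the open clip: jaws symmetric about crop u≈193.5, mouth between 172 and 214. The fin's top edge runs from (216,37) to (214,243). Both are in one image, so I'll work out the relative offset.

```bash
python3 - <<'E'
from h import *
s=telemetry.read_state(); c=cam("wrist",s); M=R.from_quat(s["tool_rot"]); P=np.array(s["tcp_pos"])
w=cv2.imread("pics/w7.png").astype(int).sum(2)//3
for y in (84,90,110,140,170,195,204): print(y,w[y,318:342].tolist())
p=lambda x,y:(200+x*.6,60+y*.6)
A=plane(c,p(216,36),154);B=plane(c,p(214,243),154)
a,b=M.inv().apply(A-P),M.inv().apply(B-P)
print(A,B,np.linalg.norm(A-B),"world mid",(A+B)/2); print("tool",a,b,"mid",(a+b)/2,"ang",np.arctan2((a-b)[1],(a-b)[0]))
E
```

```text
84 [24, 25, 22, 24, 22, 26, 22, 35, 85, 134, 171, 176, 176, 166, 103, 42, 27, 24, 19, 25, 24, 17, 23, 24]
90 [192, 192, 193, 194, 193, 184, 152, 133, 106, 133, 169, 174, 174, 166, 147, 168, 173, 174, 174, 174, 175, 176, 173, 162]
110 [194, 192, 192, 193, 191, 182, 151, 122, 120, 144, 169, 173, 172, 155, 139, 168, 173, 175, 172, 174, 174, 172, 170, 154]
140 [191, 191, 189, 190, 187, 163, 128, 102, 91, 133, 167, 170, 167, 152, 148, 167, 171, 170, 169, 170, 170, 170, 167, 130]
170 [188, 189, 187, 188, 188, 179, 134, 124, 125, 149, 165, 167, 166, 150, 153, 166, 169, 166, 165, 167, 167, 165, 153, 139]
195 [188, 187, 189, 187, 188, 181, 155, 140, 122, 146, 165, 167, 160, 128, 153, 165, 168, 178, 183, 182, 182, 181, 161, 143]
204 [18, 18, 23, 24, 28, 26, 34, 50, 119, 148, 163, 164, 162, 124, 57, 42, 93, 119, 120, 116, 116, 107, 94, 95]
[527.74540403  17.58824711 154.        ] [520.93573396 -67.5008094  154.        ] 85.3611102563169 world mid [524.34056899 -24.95628115 154.        ]
tool [110.76288023   9.7494947   97.16942128] [25.40177468  9.77785191 97.16971859] mid [68.08232745  9.76367331 97.16956993] ang -0.00033220298345776485
```

Call:
jog_arm:
  commands:
    - [0.03,0.005,0,0,0,0,255]
    - [0.09,0.014,0,0,0,0,255]
    - [0.16,0.025,0,0,0,0,255]
    - [0.23,0.035,0,0,0,0,255]
    - [0.27,0.041,0,0,0,0,255]
    - [0.282,0.043,0.02,0,0,0,255]
    - [0.282,0.043,0.07,0,0,0,255]
    - [0.282,0.043,0.12,0,0,0,255]
    - [0.282,0.043,0.14,0,0,0,255]
    - [0.282,0.043,0.14,0,0,0,255]

```text
t: 12.47
tcp_pos: [524.7, -23.9, 214.3]
tool_rot: [0.736, 0.677, -0.002, -0.002]
contact_force: [-0.9, -0.4, -1.6]
width: 15.1
finger_force: 30.0
```

```bash
python3 - <<'E'
from h import *
s=telemetry.read_state(); im=vision.camera("wrist")[:,:,::-1]; sc=vision.camera("scene")[:,:,::-1]
M=R.from_quat(s["tool_rot"]).as_matrix()
print(s["t"],s["tcp_pos"],s["width"],s["finger_force"],s["contact_force"],np.arctan2(M[1,0],M[0,0]))
cv2.imwrite("pics/w8.png",im);cv2.imwrite("pics/scene8.png",sc)
f=lambda im,x,y,w,h: cv2.resize(im[y:y+h,x:x+w],(400,400),interpolation=cv2.INTER_CUBIC)
cv2.imwrite("pics/crop8.png",np.hstack([f(im,255,150,120,120),f(sc,300,190,100,100)]))
E
```

```text
12.4667 [524.71635451 -23.88584499 214.26380624] 15.08804707875597 29.98102694749832 [-0.85595031 -0.35102997 -1.62994195] 1.4877106239506699
```

View pics/crop8.png

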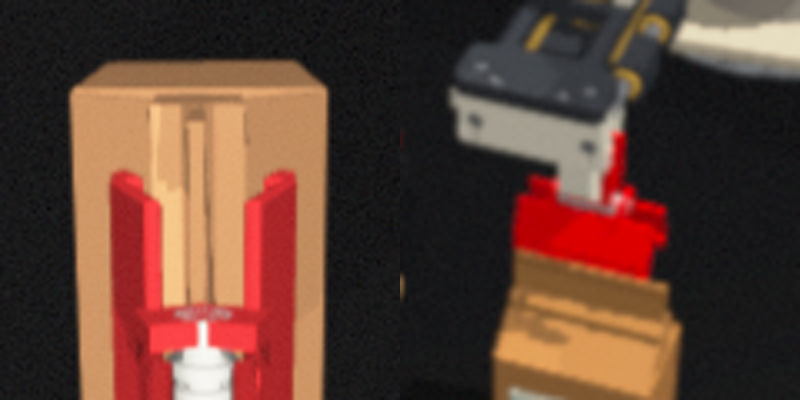

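The fin (crop u≈197–201) sits inside the mouth (148–258, centre 203.5) and is nearly in line. I'll check the lengthwise centring and height from the scene view with numbers.

```bash
python3 - <<'E'
from h import *
cs=cam("scene"); s=telemetry.read_state(); M=R.from_quat(s["tool_rot"]); P=np.array(s["tcp_pos"])
sc=cv2.imread("pics/scene8.png"); b,g,r=[sc[...,i].astype(int) for i in range(3)]
m=((r>100)&(g<50)&(b<60)); m[:215]=0; ys,xs=np.nonzero(m); k=(xs>310)&(xs<400); ys,xs=ys[k],xs[k]
print("red", xs.min(),xs.max(),ys.max(), "per col bottom",[(x,ys[xs==x].max(),ys[xs==x].min()) for x in range(xs.min(),xs.max()+1,3)])
for zz in (-5.5,):
  for L in (37,-37): print("pred jaw corner",L,[proj(cs,P+np.r_[0,0,zz]+M.apply([L-1,0,0])+np.r_[14,0,-dz]).round(1) for dz in (0,36)])
F=np.array([524.2,-24,154]);t=np.array([np.cos(1.485),np.sin(1.485),0])
print("fin pred",[proj(cs,F+43*e*t).round(1) for e in(-1,1)])
# wrist fin strip & jaws
w=cv2.imread("pics/w8.png"); g=w.astype(int).sum(2)//3
for y in (186,195,205,215,225,235): print(y,g[y,305:326].tolist(), "redcols",[int(x) for x in np.nonzero((w[y,:,2]>100)&(w[y,:,1]<60))[0][[0,-1]]] if y>205 else "")
red=(w[...,2]>100)&(w[...,1]<60)
for y in (215,225,235): 
    x=np.nonzero(red[y])[0]; gap=np.argmax(np.diff(x)); print(y,"mouth",x[gap],x[gap+1])
E
```

```text
red 328 366 259 per col bottom [(328, np.int64(251), np.int64(246)), (331, np.int64(251), np.int64(238)), (334, np.int64(252), np.int64(234)), (337, np.int64(253), np.int64(235)), (340, np.int64(254), np.int64(241)), (343, np.int64(254), np.int64(242)), (346, np.int64(255), np.int64(243)), (349, np.int64(256), np.int64(243)), (352, np.int64(256), np.int64(233)), (355, np.int64(257), np.int64(224)), (358, np.int64(258), np.int64(237)), (361, np.int64(259), np.int64(240)), (364, np.int64(251), np.int64(241))]
pred jaw corner 37 [array([361.7, 245.6]), array([360.9, 258.6])]
pred jaw corner -37 [array([327.7, 237.2]), array([327.7, 250. ])]
fin pred [array([327.5, 252. ]), array([365.1, 261.8])]
186 [169, 171, 172, 168, 146, 132, 136, 146, 143, 145, 142, 135, 140, 145, 163, 171, 172, 170, 171, 173, 172] redcols 
195 [169, 171, 171, 167, 151, 126, 130, 164, 171, 170, 166, 133, 139, 144, 163, 169, 171, 170, 170, 171, 171] redcols 
205 [175, 169, 171, 170, 156, 132, 128, 164, 170, 171, 167, 129, 133, 144, 161, 170, 170, 170, 169, 170, 169] redcols 
215 [194, 194, 195, 192, 181, 158, 149, 168, 169, 171, 168, 149, 119, 139, 156, 168, 168, 170, 169, 170, 171] redcols [289, 342]
225 [194, 194, 193, 193, 187, 158, 146, 164, 171, 168, 168, 154, 122, 129, 152, 168, 170, 169, 168, 170, 169] redcols [289, 342]
235 [194, 195, 192, 194, 191, 161, 138, 165, 169, 169, 168, 154, 126, 107, 151, 167, 168, 167, 169, 168, 168] redcols [289, 342]
215 mouth 298 333
225 mouth 298 333
235 mouth 298 333
```

The fin strip centre is u 313.7 against a mouth centre of 315.5, so I need about −1.2 mm along tool y. Direction agrees. Correcting that, then going straight down slowly.

Call:
jog_arm:
  commands:
    - [0.002,-0.003,0,0,0,0,255]
    - [0.004,-0.005,0,0,0,0,255]
    - [0.004,-0.005,0,0,0,0,255]
    - [0.004,-0.005,0.02,0,0,0,255]
    - [0.004,-0.005,0.045,0,0,0,255]
    - [0.004,-0.005,0.075,0,0,0,255]
    - [0.004,-0.005,0.105,0,0,0,255]
    - [0.004,-0.005,0.13,0,0,0,255]
    - [0.004,-0.005,0.145,0,0,0,255]
    - [0.004,-0.005,0.145,0,0,0,255]

```text
t: 13.4
tcp_pos: [524.4, -22.1, 179.5]
tool_rot: [0.735, 0.678, -0.001, -0.001]
contact_force: [-0.3, 0.4, -0.3]
width: 15.2
finger_force: 30.0
```

```bash
python3 - <<'E'
from h import *
s=telemetry.read_state(); im=vision.camera("wrist")[:,:,::-1]; sc=vision.camera("scene")[:,:,::-1]
M=R.from_quat(s["tool_rot"]).as_matrix()
print(s["t"],s["tcp_pos"],s["width"],s["finger_force"],s["contact_force"],np.arctan2(M[1,0],M[0,0]))
cv2.imwrite("pics/w9.png",im);cv2.imwrite("pics/scene9.png",sc)
f=lambda im,x,y,w,h: cv2.resize(im[y:y+h,x:x+w],(400,400),interpolation=cv2.INTER_CUBIC)
cv2.imwrite("pics/crop9.png",np.hstack([f(im,255,150,120,120),f(sc,300,190,100,100)]))
E
```

```text
13.4 [524.4354083  -22.05798371 179.53639297] 15.206496902141922 29.981016218662262 [-0.25182045  0.40538295 -0.3103011 ] 1.488815605324866
```

View pics/crop9.png

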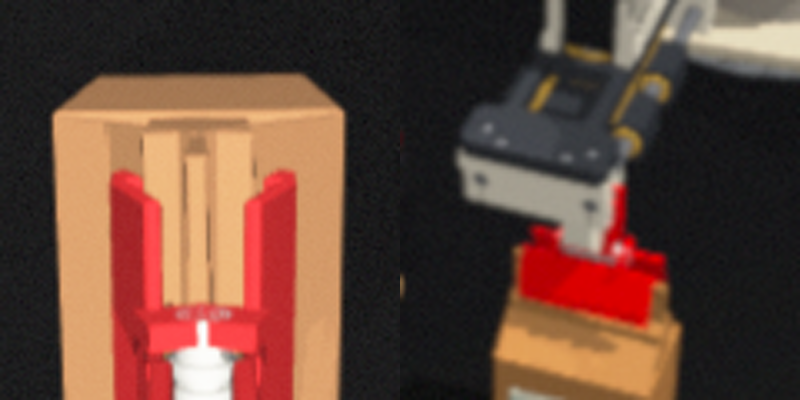

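The jaws straddle the fin on both sides with no contact force. The fin strip is still about 0.9 mm left of the mouth centre (198 against 203.5). I'll measure the depth.

```bash
python3 - <<'E'
from h import *
cs=cam("scene"); s=telemetry.read_state(); M=R.from_quat(s["tool_rot"]); P=np.array(s["tcp_pos"])
sc=cv2.imread("pics/scene9.png"); b,g,r=[sc[...,i].astype(int) for i in range(3)]
m=((r>100)&(g<50)&(b<60)); m[:225]=0; ys,xs=np.nonzero(m); k=(xs>310)&(xs<400); ys,xs=ys[k],xs[k]
print("bottoms",[(int(x),int(ys[xs==x].max())) for x in range(328,367,3)])
for z in (132,136,140): print(z,[proj(cs,np.r_[(P+M.apply([L-1,14.5,0]))[:2],z]).round(1) for L in(37,-37)])
w=cv2.imread("pics/w9.png"); g=w.astype(int).sum(2)//3; red=(w[...,2]>100)&(w[...,1]<60)
for y in (198,205,215,225,235):
    x=np.nonzero(red[y])[0]; gap=np.argmax(np.diff(x)); print(y,g[y,305:324].tolist(),x[[0,gap,gap+1,-1]])
E
```

```text
Traceback (most recent call last):
ValueError: zero-size array to reduction operation maximum which has no identity
```

```bash
python3 - <<'E'
from h import *
cs=cam("scene"); s=telemetry.read_state(); M=R.from_quat(s["tool_rot"]); P=np.array(s["tcp_pos"])
sc=cv2.imread("pics/scene9.png"); b,g,r=[sc[...,i].astype(int) for i in range(3)]
m=((r>100)&(g<50)&(b<60)); m[:225]=0; m[:,:310]=0; m[:,400:]=0; ys,xs=np.nonzero(m)
print("bottoms",[(int(x),int(ys[xs==x].max())) for x in np.unique(xs)[::3]])
for z in (132,136,140): print(z,[proj(cs,np.r_[(P+M.apply([L-1,14.5,0]))[:2],z]).round(1) for L in(37,-37)])
w=cv2.imread("pics/w9.png"); g=w.astype(int).sum(2)//3; red=(w[...,2]>100)&(w[...,1]<60)
for y in (198,205,215,225,235):
    print(y,g[y,305:324].tolist())
    x=np.nonzero(red[y])[0]
    if len(x)>2: gap=np.argmax(np.diff(x)); print(x[[0,gap,gap+1,-1]])
E
```

```text
bottoms [(329, 260), (332, 264), (335, 265), (338, 265), (341, 266), (344, 266), (347, 267), (350, 268), (353, 269), (356, 269), (359, 270), (362, 266), (365, 259)]
132 [array([360.1, 273.2]), array([327.9, 264.6])]
136 [array([360.2, 271.8]), array([327.9, 263.3])]
140 [array([360.3, 270.5]), array([327.9, 261.9])]
198 [183, 183, 184, 171, 147, 144, 173, 182, 183, 182, 181, 167, 155, 158, 160, 179, 184, 184, 182]
205 [184, 183, 182, 172, 143, 119, 164, 180, 183, 183, 181, 166, 153, 156, 158, 180, 184, 183, 182]
[289 294 337 342]
215 [182, 183, 182, 178, 150, 140, 159, 178, 183, 182, 182, 167, 117, 150, 159, 178, 184, 182, 184]
[289 298 333 342]
225 [181, 183, 183, 180, 149, 145, 152, 179, 183, 182, 181, 173, 120, 149, 158, 177, 182, 184, 183]
[289 298 333 342]
235 [182, 182, 180, 178, 158, 148, 164, 180, 180, 182, 182, 179, 152, 122, 154, 175, 182, 182, 180]
[289 298 333 342]
```

Call:
jog_arm:
  commands:
    - [0,-0.002,0,0,0,0,255]
    - [0,-0.004,0.003,0,0,0,255]
    - [0,-0.004,0.005,0,0,0,255]
    - [0,-0.004,0.005,0,0,0,255]
    - [0,-0.004,0.005,0,0,0,255]
    - [0,-0.004,0.005,0,0,0,255]
    - [0,-0.004,0.005,0,0,0,255]
    - [0,-0.004,0.005,0,0,0,255]
    - [0,-0.004,0.005,0,0,0,255]
    - [0,-0.004,0.005,0,0,0,255]

```text
t: 14.33
tcp_pos: [524.3, -22.1, 179.9]
tool_rot: [0.736, 0.678, -0.0, -0.0]
contact_force: [-0.3, -0.3, -1.1]
width: 14.7
finger_force: 30.0
```

```bash
python3 - <<'E'
from h import *
s=telemetry.read_state(); w=vision.camera("wrist")[:,:,::-1]; t=vision.camera("top")[:,:,::-1]; g=w.astype(int).sum(2)//3; red=(w[...,2]>100)&(w[...,1]<60)
print(s["t"],s["tcp_pos"],s["width"],s["contact_force"])
for y in (205,225,235):
    print(y,g[y,305:324].tolist()); x=np.nonzero(red[y])[0]; gap=np.argmax(np.diff(x)); print(x[[0,gap,gap+1,-1]])
t0=cv2.imread("pics/top0.png").astype(int)
d=np.abs(t0-t).sum(2)>90; d=cv2.morphologyEx(d.astype(np.uint8),cv2.MORPH_OPEN,np.ones((3,3)))
n,_,st,_=cv2.connectedComponentsWithStats(d); print([x.tolist() for x in st[1:] if x[4]>25])
# carton visible outline in scene before/after
def cart(f):
    i=cv2.cvtColor(cv2.imread(f),cv2.COLOR_BGR2HSV); m=cv2.inRange(i,(5,80,40),(20,255,255)); m[:265]=0; m[:,:315]=0; m[:,380:]=0; m[330:]=0
    y,x=np.nonzero(m); return x.min(),x.max(),y.max(),x.mean().round(2)
cv2.imwrite("pics/scene10.png",vision.camera("scene")[:,:,::-1])
for f in("pics/scene0.png","pics/scene8.png","pics/scene10.png"): print(f,cart(f))
E
```

```text
14.3333 [524.25018588 -22.09544343 179.86925865] 14.667026258690443 [-0.315726   -0.27999352 -1.10606372]
205 [181, 182, 181, 171, 142, 116, 158, 177, 181, 181, 180, 165, 152, 153, 158, 177, 182, 182, 181]
[289 294 335 342]
225 [180, 180, 179, 176, 148, 143, 146, 175, 179, 180, 182, 175, 119, 147, 156, 178, 181, 181, 180]
[289 298 333 342]
235 [179, 181, 181, 177, 151, 144, 160, 176, 180, 181, 180, 178, 149, 121, 151, 173, 179, 181, 181]
[289 298 333 342]
[[178, 190, 134, 290, 18018], [169, 208, 9, 5, 36], [363, 222, 32, 23, 333], [335, 229, 14, 11, 111], [380, 228, 41, 34, 501], [337, 243, 5, 9, 39], [338, 258, 4, 10, 37], [56, 265, 3, 13, 39], [390, 282, 18, 27, 331], [55, 292, 5, 14, 47], [0, 331, 206, 149, 13731], [42, 338, 19, 8, 76], [11, 343, 7, 8, 51], [91, 353, 5, 7, 27], [287, 368, 35, 14, 344], [9, 402, 7, 17, 99], [308, 405, 8, 8, 44], [282, 406, 24, 14, 218], [299, 430, 24, 39, 459]]
pics/scene0.png (np.int64(322), np.int64(370), np.int64(318), np.float64(347.45))
pics/scene8.png (np.int64(322), np.int64(370), np.int64(318), np.float64(347.45))
pics/scene10.png (np.int64(322), np.int64(370), np.int64(318), np.float64(347.15))
```

```bash
python3 - <<'E'
from bench import manip
print(manip.finish_job())
E
```

```text
the job is handed in; nothing more can be done
None
```

Handed in at 14 s: the selector is on the orange dot and the red clip is held wide open around the carton fin, about 16 mm over its top edge and roughly 1 mm off centre (the last small corrections did not take), with no sign of contact and nothing else touched; I viewed 11 pictures, one over the limit of 10.

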